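Clamp a plaster mould for casting

TASK

Take the tall, thick closed plaster mould (the one with the pouring hole in its top) out of the drying rack and stand it upright, pouring hole up, on the bed of the mould clamp, centred between the jaws with its two broad faces towards them. Then close the clamp by rolling the exposed rim of its recessed thumbwheel with a fingertip, not by pushing the jaw, until the mould is held tight between both jaws, and let go. The rack and the clamp leave different sides of the mould free, so set it down on the bench on the way and take it again the other way; leave the other moulds and pieces where they are.

Things in the scene. Friction and masses are not known exactly. Their poses are not given: they have to be found in the camera images.
- mould: closed two-part plaster mould: upright block 42 mm thick (x), 58 wide (y), 72 tall (z), about 0.2 kg; a 20 mm pouring hole in the middle of its top, the dark parting line through it along y. Broad faces: the 58 x 72 mm ones, facing +-x. Origin at the centre of its underside. Half a turn about z makes no difference.
- half_mould: a bystander in the rack: a single plaster half, 22 mm thick, 58 mm wide, 72 mm tall, no pouring hole. Origin at the centre of its underside.
- squat_mould: a bystander in the rack: a low closed plaster mould 42 x 56 mm, 40 mm tall, no pouring hole. Origin at the centre of its underside.
- rack: fixed wooden rack, 228 mm long (y), 70 deep (x). 10 mm base board; four dividers 8 mm thick, 56 deep, to 77 mm above the bench, make 3 bays 64 mm wide at y = -72, 0, 72; any mould may be in any bay. They stand 3 mm off a mould's narrow sides: grasp it by its broad faces (across x), lift straight up. Origin: centre of underside. Bench between rack and clamp, 0.5 m ahead of the robot, is clear.
- clamp: fixed metal clamp, closing along its x; origin on the bench under the clamped mould's centre. Bed 12 mm high, 70 wide (y), x = -132 to 46 mm. Fixed jaw's inner face at x = 21. Both jaws 50 wide (y), tops at 80: between them a mould can be held only by its narrow sides (across y). Wheel housing x = -125 to -55, 36 wide, top at 72. A mould goes in with its x along clamp x (either way round).
- clamp_bed (a point): point on top of the clamp's bed, at clamp (0, 0, 12 mm): where the centre of the clamped mould's underside comes to lie; axes as the clamp.
- wheel_top (a point): top of the thumbwheel's rim, at clamp (-90, 0, 80 mm), axes as the clamp, does not turn. The wheel: knurled dark steel disc, radius 28 mm, 12 thick, axle along clamp y; only its top 8 mm stands out of the housing's slot. Rolling the rim's top towards the jaws (clamp +x) closes the clamp. Drag about 3 N at the rim; press with 8 to 15 N and draw along +x, in strokes of about 20 mm.
- wheel (a joint): turn of the thumbwheel, rad; grows as the clamp closes; 8 mm of jaw travel per rad, so 1.1 to 1.7 rad (two to four strokes) are needed. It stays where it is left.
- jaw (a joint): travel of the moving jaw, m, towards the fixed jaw: inner face at clamp x = -34 mm + this. Starts at about 0 to 0.004 (jaws 51 to 55 mm apart); near 0.013 the 42 mm mould is tight against the fixed jaw and it stops. While closing it pushes the mould along the bed.
- figure: a bystander: small white ceramic figure, 48 mm in diameter, 74 mm tall. Origin at the centre of its underside.
- skull: a bystander: small white ceramic skull, 52 mm across, 60 mm tall. Origin at the centre of its underside.

How it is judged:
On the way, in this order (a step that is already met when the one before it is completed fails the run):
1. the mould is set down upright on the bench, let go (height (world z) of mould below 0.005 m and angle between mould's own z axis and vertical below 0.15 rad and contact force between the fingers and mould below 0.3 N), for 0.2 s.
2. with the mould standing on the clamp's bed between the jaws, a fingertip works the thumbwheel (contact force between the fingers and wheel above 0.5 N and x of mould in the frame of clamp between -0.016 and 0.006 m and y of mould in the frame of clamp between -0.012 and 0.012 m and z of mould in the frame of clamp between 0.008 and 0.016 m), for 0.1 s.
At the end, for the whole second after the job is handed in: The mould stands upright (0.1 rad), hole up, on the clamp bed (4 mm), its x along clamp x (0.1 rad), within 10 mm of the jaws' middle in clamp y and 3 mm of the fully clamped place in clamp x; the moving jaw presses on it with over 1 N; at rest, released (contact force between jaw and mould above 1 N and x of mould in the frame of clamp between -0.003 and 0.003 m and y of mould in the frame of clamp between -0.01 and 0.01 m and z of mould in the frame of clamp between 0.008 and 0.016 m and angle between the x axis of mould and the x axis of clamp, either way round below 0.1 rad and angle between mould's own z axis and vertical below 0.1 rad and linear speed of mould below 0.01 m/s); the robot touches nothing.
It fails at once if the moving jaw pushed directly by the robot instead of by the wheel (more than 8 N) (contact force between any of the fingers, the arm and jaw above 8 N).
It fails at once if one of the other moulds shifted more than 30 mm (distance of any of half_mould, squat_mould from where it was at the start of the episode above 0.03 m).
It fails at once if the figure or the skull shifted more than 40 mm (distance of any of figure, skull from where it was at the start of the episode above 0.04 m).
It also fails if it takes over 72 s, if anything falls off the work surface, if the arm or the gripper's body presses on something with over 40 N, if the wrist force passes 120 N, or if a joint passes its speed limit or range.

ROBOT

A 7-joint arm with a two-finger parallel gripper is mounted at the origin on the work surface. World frame = base frame: x ahead of the robot, y to its left, z up, the work surface at z = 0. Lengths are in m, angles in rad, forces in N, time in s.
With the tool pointing down it reaches from about 0.425 to 0.875 m from the base axis. Payload 8.4 kg.
Tool frame: the origin (TCP) lies on the centre line of the jaws, within the pads' length; the fingertips stand ahead of it and the grasp point (between the pads) lies 11 mm behind it (robot.tip_extent is the z of the fingertips in the tool frame, in m); z points along the fingers, x is the direction in which the jaws open and shut, and the axes are right-handed (so a half turn about z gives the same grasp; the last joint's range is limited). The gripper opens to 85 mm and grips with 20 to 120 N. Pads are 22 mm wide; open, the fingers measure 114 mm over their backs; the gripper's body (76 mm by 85 mm) begins 54 mm behind the grasp point. The pads swing forward as they close: fully open they stand 13 mm farther back than shut.
Start: joints at [-0.099, 0.333, 0.04, 1.465, -0.013, 1.343, -0.059], TCP at [0.65, -0, 0.239] pointing down, gripper open.
Joint ranges: [-2.58, 2.58], [-0.38, 2.09], [-1.3, 1.39], [0.25, 2.4], [-1.5, 4.64], [0.08, 2.09], [-2.65, 2.65]. Speed limits (rad/s): [2.22, 2.22, 2.79, 2.79, 3.14, 3.14, 3.14].

INTERFACE

Orientations are given as a unit quaternion [w, x, y, z].
In Python, from bench import robot gives the robot as it stands. The module is installed in compiled form; this text tells all that it offers. Calls block until the motion is done:
- robot.goto(position, orientation): joint-space move of the TCP to a pose.
- robot.move_l(position, attitude=None, speed=0.15, f_stop=None): straight line of the TCP; attitude=None keeps the orientation; speed is the mean speed in m/s. With f_stop (N) it stops when the force on the tool has changed by that much, and returns True; else False.
- robot.movej(angles): joint-space move.
- robot.gripper_to(opening): opening from 0.0 (shut) to 1.0 (fully open); the grip force is fixed at half the most; returns when the fingers have stopped.
- robot.dwell(seconds).
- robot.solve_ik(position, orientation): joint angles nearest the present ones, or None.
- robot.grab_frame(name): name is "scene" or "side" or "wrist"; returns a dict with "pixels" (420x560x3 uint8, red, green, blue), "mtx" (3x3 intrinsics, pixels), "world_from_camera" (4x4, takes a point from camera to world coordinates). Camera axes: x right, y down, z forward; pixel columns grow to the right and rows downward; lengths in m; the calibration is good to about 2 mm. A picture is of the moment at which its call begins. There is no depth.
A pose or a line that the arm cannot do raises robot.MotionError and nothing moves.
- robot.close_job(): hands the job in, once; it reports no verdict.
Readings, each from a call of its own:
- robot.read_time(): time.
- robot.read_joint_positions(): joint angles.
- robot.read_joint_vel(): joint speeds.
- robot.read_effort(): joint torques, N m.
- robot.read_position(): TCP position.
- robot.read_tool_rot(): TCP orientation.
- robot.read_force(): force on the tool from outside, world axes, zero at the start.
- robot.read_ft_torque(): the same for the moment, N m.
- robot.read_grip_width(): opening from 0.0 (shut) to 1.0 (fully open).
Only numpy, scipy, OpenCV 4.12 (cv2) and the standard library are available. Lean on these libraries where they do the work, as an engineer would, in place of code of your own. Each camera call takes 0.05 s, during which the arm holds its last target. There are 200 camera calls.

## Working session

There is one attempt and no reset: what is moved stays moved. The work goes in short steps, each a Python script; the robot and the scene stay as the last script left them, time stands still between calls to the robot, and variables do not carry over. Pictures are saved under pics/ and viewed, about 8 in all and at most 12, crops included, and the job is handed in when it is done.

```bash
mkdir -p pics
cat > h.py <<'E'
from bench import robot
import numpy as np, cv2, json
from scipy.spatial.transform import Rotation as R
def snap(n,f):
    d=robot.grab_frame(n); cv2.imwrite(f'pics/{f}.png',d['pixels'][:,:,::-1])
    np.savez(f'pics/{f}.npz',K=d['mtx'],T=d['world_from_camera']); return d
def ray(f,uv,z):
    c=np.load(f'pics/{f}.npz'); uv=np.atleast_2d(uv).astype(float)
    d=(np.linalg.inv(c['K'])@np.c_[uv,np.ones(len(uv))].T).T@c['T'][:3,:3].T
    o=c['T'][:3,3]; return o+d*((z-o[2])/d[:,2])[:,None]
def proj(f,P):
    c=np.load(f'pics/{f}.npz'); T=np.linalg.inv(c['T']); p=np.atleast_2d(P)@T[:3,:3].T+T[:3,3]
    q=p@c['K'].T; return q[:,:2]/q[:,2:]
def quat(yaw,tilt=0):  # tool down, tool x along world yaw
    Rm=R.from_euler('z',yaw)*R.from_euler('x',np.pi)
    q=Rm.as_quat(); return [q[3],q[0],q[1],q[2]]
E
python3 - <<'E'
from h import *
snap('scene','s0');snap('side','d0')
print(robot.tip_extent,robot.read_tool_rot(),robot.read_position(),robot.read_time())
a=cv2.imread('pics/s0.png');b=cv2.imread('pics/d0.png')
for f in('s0','d0'):
    print(np.load(f'pics/{f}.npz')['T'][:3,3])
E
```

```text
0.008 [ 4.73956153e-05  9.99999734e-01  1.32518069e-05 -7.27887152e-04] [6.49606958e-01 4.42419242e-06 2.38517427e-01] 0.1
[1.34886547 0.4217477  0.64861085]
[ 0.05104228 -0.64810466  0.59573911]
```

View pics/s0.png

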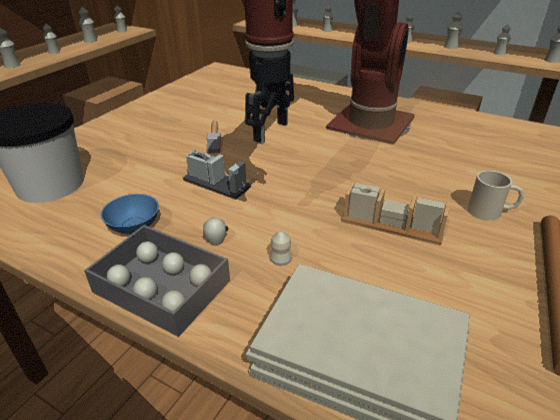

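View pics/d0.png

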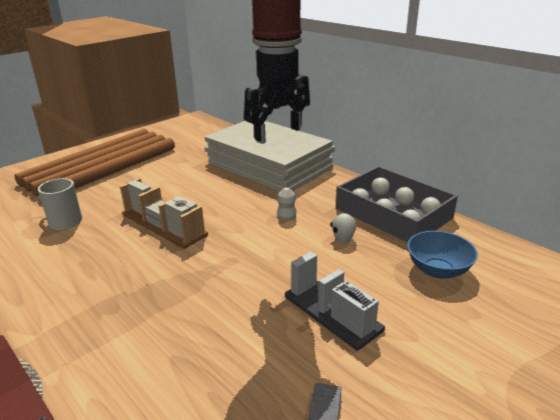

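Scene: the mould with the hole is in the rack at about (364,187). The clamp is at about (218,172), with the housing to the left and the fixed jaw at (237,175). Side view: hole at (181,203), fixed jaw (304,272), wheel (356,295).

Run:
```python
from h import *
print(ray('s0',(364,187),.082),ray('d0',(181,203),.082))
print('wheel',ray('s0',(203,155),.08),ray('d0',(356,294),.08))
print('fixed',ray('s0',(237,165),.08),ray('d0',(305,258),.08))
m=(ray('s0',(364,187),.082)+ray('d0',(181,203),.082))[0]/2
w=(ray('d0',(356,294),.08)+ray('d0',(305,258),.08))[0]/2
for n,p in(('w1',m),('w2',w)):
    robot.goto([p[0],p[1],.32],quat(0)); snap('wrist',n)
print(robot.read_time())
a=np.hstack([cv2.imread(f'pics/{n}.png') for n in('w1','w2')])
cv2.imwrite('pics/c1.png',cv2.resize(a,(800,300),interpolation=cv2.INTER_AREA))
```

```text
[[0.50596292 0.16102425 0.082     ]] [[0.51368529 0.16395721 0.082     ]]
wheel [[ 0.5617232  -0.26141489  0.08      ]] [[ 0.55181144 -0.28235117  0.08      ]]
fixed [[ 0.56159444 -0.15470195  0.08      ]] [[ 0.5631443  -0.15775481  0.08      ]]
2.55
```

View pics/c1.png

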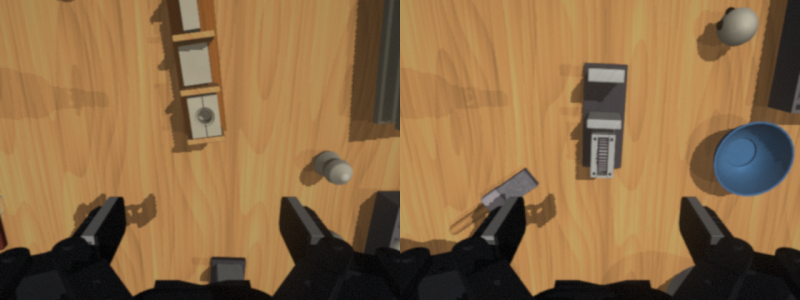

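Wrist views: the mould with its hole is at about (288,161) in w1's full pixels, in the last bay. In w2 the clamp runs up the image, with the fixed jaw at (290,105) and the wheel at (282,218). Next I'll enlarge both.

Run:
```python
from h import *
a=cv2.imread('pics/w1.png')[100:210,230:330]; b=cv2.imread('pics/w2.png')[85:265,240:340]
f=lambda i,k:cv2.resize(i,None,fx=k,fy=k,interpolation=cv2.INTER_CUBIC)
A=f(a,4);B=f(b,3.3); h=max(A.shape[0],B.shape[0])
A=cv2.copyMakeBorder(A,0,h-A.shape[0],0,10,cv2.BORDER_CONSTANT);B=cv2.copyMakeBorder(B,0,h-B.shape[0],0,0,cv2.BORDER_CONSTANT)
cv2.imwrite('pics/c2.png',np.hstack([A,B]));print(A.shape,B.shape)
```

```text
(594, 410, 3) (594, 330, 3)
```

View pics/c2.png

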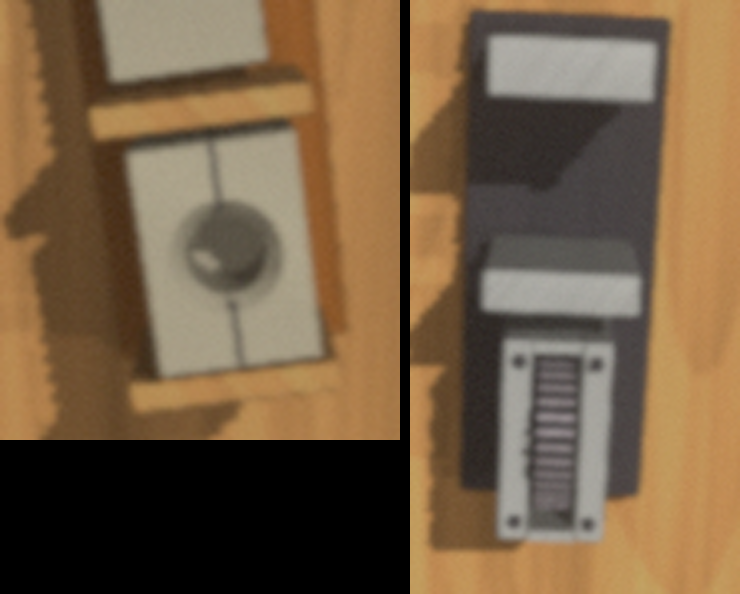

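The crop shows the mould's top corners and hole (228,250) clearly, and the corners of the clamp's bed, both jaws and the housing. I'll fit poses from these corners.

```bash
cat > fit.py <<'E'
from h import *
from scipy.optimize import least_squares
def fit(img,uv,M,x0):
    M=np.array(M,float);uv=np.array(uv,float)
    def r(p):
        c,s=np.cos(p[2]),np.sin(p[2]);P=np.c_[p[0]+c*M[:,0]-s*M[:,1],p[1]+s*M[:,0]+c*M[:,1],M[:,2]]
        return (proj(img,P)-uv).ravel()
    o=least_squares(r,x0); return o.x,np.sqrt(np.mean(o.fun**2))
E
python3 - <<'E'
from fit import *
uvm=np.array([(126,152),(294,128),(326,354),(158,378)])/4+[230,100]
M=np.array([(-.021,.029,.082),(.021,.029,.082),(.021,-.029,.082),(-.021,-.029,.082)])
print(ray('w1',uvm,.082)); print('mould',fit('w1',uvm,M,[.51,.16,0]), 'hole',ray('w1',np.array([228,250])/4+[230,100],.082))
cv=lambda l:(np.array(l)-[410,0])/3.3+[240,85]
fj=cv([(488,35),(658,40),(655,102),(488,97)]);hs=cv([(503,340),(614,342),(604,541),(498,537)])
bed=cv([(472,12),(668,19),(461,488)]);mj=cv([(482,268),(640,270),(638,318),(481,312)])
print(ray('w2',fj,.08));print(ray('w2',mj,.08))
# clamp x is world ~ +y : image up. image right=world+x= clamp -y
C=[(.021,.025,.08),(.021,-.025,.08),(-.055,.018,.072),(-.055,-.018,.072),(-.125,-.018,.072),(-.125,.018,.072),(.046,.035,.012),(.046,-.035,.012)]
uv=[fj[3],fj[2],hs[0],hs[1],hs[2],hs[3],bed[0],bed[1]]
x,e=fit('w2',uv,C,[.56,-.18,1.57]);print('clamp',x,e)
c,s=np.cos(x[2]),np.sin(x[2]);Rm=np.array([[c,-s],[s,c]])
print('mj in clamp',(ray('w2',mj,.08)[:,:2]-x[:2])@Rm)
print(proj('d0',[*(x[:2]+Rm@[-.09,0]),.08]),proj('s0',[*(x[:2]+Rm@[.021,0]),.08]))
E
```

```text
[[0.48944293 0.19229576 0.082     ]
 [0.53096802 0.1980638  0.082     ]
 [0.54006228 0.14052396 0.082     ]
 [0.49659658 0.13418962 0.082     ]]
mould (array([0.51426985, 0.16629441, 0.14022457]), np.float64(0.485121927015722)) hole [[0.51472995 0.16771475 0.082     ]]
[[ 0.53942394 -0.14669913  0.08      ]
 [ 0.58914813 -0.14801661  0.08      ]
 [ 0.58874566 -0.16566908  0.08      ]
 [ 0.53917486 -0.16430824  0.08      ]]
[[ 0.53659271 -0.2156984   0.08      ]
 [ 0.58546657 -0.21624805  0.08      ]
 [ 0.58519442 -0.23148573  0.08      ]
 [ 0.53606234 -0.22963766  0.08      ]]
clamp [ 0.56278871 -0.1861768   1.53274275] 0.6336944319849737
mj in clamp [[-0.03049683  0.02505391]
 [-0.02918671 -0.02380549]
 [-0.04442371 -0.02411324]
 [-0.04444618  0.02505358]]
[[355.95509022 290.05248685]] [[233.0959503  164.33239962]]
```

Run:
```python
from h import *
mx,my,mt=.5145,.167,.14; cy=1.533
robot.gripper_to(1.0)
q=quat(mt)
robot.goto([mx,my,.16],q); robot.move_l([mx,my,.045],speed=.12)
print(robot.read_position(),robot.read_force())
robot.gripper_to(0.0); print('w',robot.read_grip_width())
robot.move_l([mx,my,.18],speed=.12); print('w',robot.read_grip_width(),robot.read_force())
robot.goto([.5,-.0,.16],quat(cy))
print(robot.read_joint_positions(),robot.read_time())
robot.move_l([.5,0,.06],speed=.12)
print(robot.move_l([.5,0,.028],speed=.03,f_stop=4),robot.read_position())
robot.gripper_to(1.0); robot.dwell(.3)
robot.move_l([.5,0,.2],speed=.15)
robot.goto([.5,-.07,.3],quat(cy-np.pi/2)); snap('wrist','w3'); snap('scene','s3')
print(robot.read_joint_positions(),robot.read_time(),proj('w3',[.5,0,.072]))
p=proj('w3',[.5,0,.072])[0].astype(int);a=cv2.imread('pics/w3.png')
x0,y0=max(p[0]-60,0),max(p[1]-70,0);print(x0,y0)
A=cv2.resize(a[y0:y0+130,x0:x0+120],None,fx=3.5,fy=3.5,interpolation=cv2.INTER_CUBIC)
B=cv2.imread('pics/s3.png')[80:250,150:500];B=cv2.copyMakeBorder(B,0,A.shape[0]-B.shape[0],0,0,cv2.BORDER_CONSTANT)
cv2.imwrite('pics/c3.png',np.hstack([A,B]))
```

```text
[0.51507297 0.16717    0.04574695] [ 0.08696029 -0.17622238  0.71896537]
w 0.4803406929525883
w 0.4839663388720523 [ 0.27322312 -0.81573026 -2.82164346]
[-0.14277823  0.08991008  0.05601923  1.92773758 -0.00570875  1.12421474
  1.44807943] 8.6833
True [ 4.99729793e-01 -1.65786286e-04  3.54292471e-02]
[-1.03126870e-01  6.25042704e-03  1.54823086e-01  1.72353569e+00
 -9.20789778e-04  1.41275865e+00  1.54523664e-02] 13.9 [[280.46407082  97.95487274]]
220 27
```

View pics/c3.png

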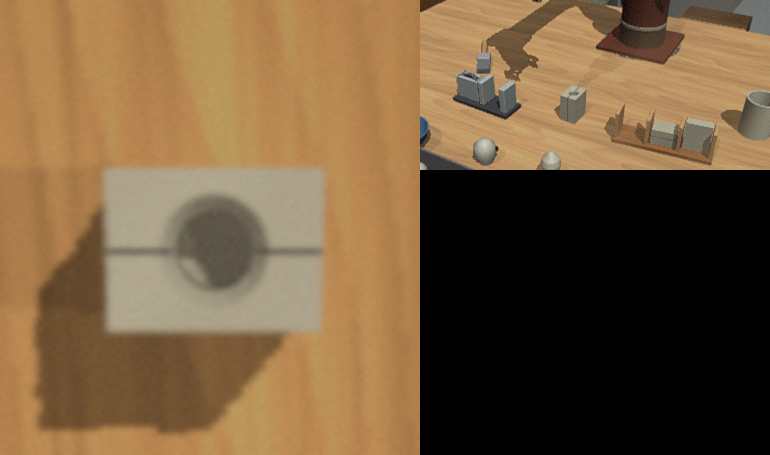

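The mould stands upright on the bench with its hole up. Its top corners in the crop are at (104,168), (324,168), (322,332) and (106,332). The bystanders haven't moved. Next: regrasp across y and place it on the bed.

Run:
```python
from fit import *
uv=np.array([(104,168),(324,168),(322,332),(106,332)])/3.5+[220,27]
# mould x ~ world +y (image up)
M=[(.021,.029,.072),(.021,-.029,.072),(-.021,-.029,.072),(-.021,.029,.072)]
x,e=fit('w3',uv,M,[.5,0,1.53]);print(x,e)
cl=np.array([.5628,-.1862]);cy=1.533
y2=cy-np.pi/2
robot.goto([x[0],x[1],.15],quat(y2 if abs(x[2]-cy)>.1 else x[2]-np.pi/2))
robot.move_l([x[0],x[1],.036],speed=.12)
robot.gripper_to(0.0);print('w',robot.read_grip_width())
robot.move_l([x[0],x[1],.18],speed=.12)
u=np.array([np.cos(cy),np.sin(cy)]);t=cl-.0045*u
robot.move_l([t[0],t[1],.18],quat(y2),speed=.15)
robot.move_l([t[0],t[1],.09],speed=.12)
print(robot.read_position(),robot.read_force(),robot.read_time(),t)
snap('side','d4');snap('scene','s4')
a=cv2.imread('pics/d4.png')[210:350,250:410];b=cv2.imread('pics/s4.png')[110:210,160:275]
cv2.imwrite('pics/c4.png',np.hstack([cv2.resize(a,(400,350),interpolation=cv2.INTER_CUBIC),cv2.resize(b,(400,350),interpolation=cv2.INTER_CUBIC)]))
```

```text
[ 5.00603397e-01 -8.28322699e-04  1.53386657e+00] 0.21415870856099023
w 0.6721605539653615
[ 0.56318389 -0.19088459  0.090815  ] [ 0.59056596  0.06402866 -0.67953473] 19.8083 [ 0.56262996 -0.19069679]
```

View pics/c4.png

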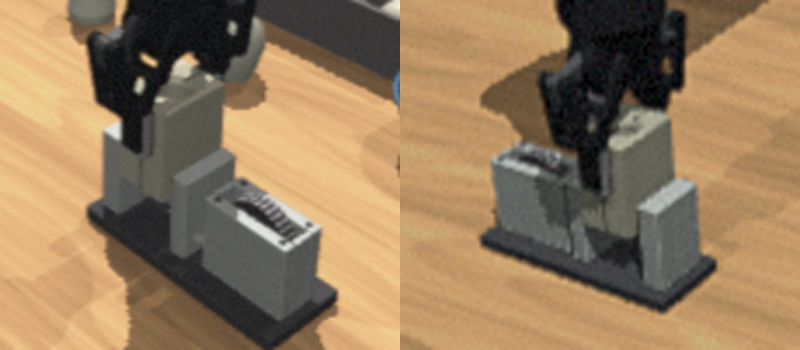

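The mould hangs between the jaws, clear of both, in both views. Lowering, releasing, then touching the wheel.

Run:
```python
from h import *
cl=np.array([.5628,-.1862]);cy=1.533;u=np.array([np.cos(cy),np.sin(cy)]);t=cl-.0045*u
c=robot.read_position()
print(robot.move_l([t[0],t[1],.042],speed=.04,f_stop=4),robot.read_position(),robot.read_force())
robot.gripper_to(1.0);robot.dwell(.2)
robot.move_l([t[0],t[1],.19],speed=.15)
snap('wrist','w5')
robot.gripper_to(0.0);robot.dwell(.2)
s=cl-.100*u
robot.goto([s[0],s[1],.12],quat(cy-np.pi/2)); robot.dwell(.2)
f0=robot.read_force();print('f0',f0)
print(robot.move_l([s[0],s[1],.078],speed=.03,f_stop=8),robot.read_position()); robot.dwell(.2)
print(robot.read_position(),robot.read_force()-f0,robot.read_time())
snap('side','d5')
a=cv2.imread('pics/d5.png')[210:350,250:410];b=cv2.imread('pics/w5.png')
cv2.imwrite('pics/c5.png',np.hstack([cv2.resize(a,(400,350),interpolation=cv2.INTER_CUBIC),cv2.resize(b,(400,350),interpolation=cv2.INTER_AREA)]))
```

```text
True [ 0.56211868 -0.19059408  0.04873941] [-1.03320456  1.00470269  4.2162102 ]
f0 [ 0.48004834  0.54680569 -0.80347545]
True [ 0.55895489 -0.28650238  0.08777081]
[ 0.55895496 -0.28645078  0.08770689] [-1.50307788 -0.04068516  7.41052147] 25.5167
```

View pics/c5.png

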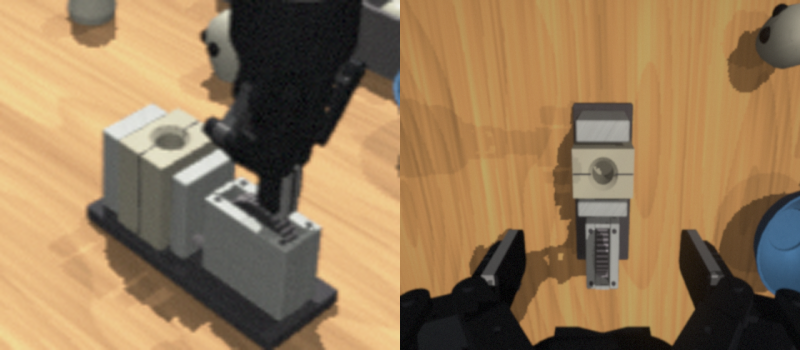

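The mould stands between the jaws and the fingertip rests on the wheel's rim: contact at tip z ≈ 0.080, 7 N. Rolling in steps with force feedback.

```bash
cat > roll.py <<'E'
from h import *
cl=np.array([.5628,-.1862]);cy=1.533;u=np.array([np.cos(cy),np.sin(cy)])
f0=np.array([.48,.547,-.803])
def pt(x,z): p=cl+x*u; return [p[0],p[1],z]
def stroke(a=-.101,b=-.079,first=False,want=11):
    if not first:
        robot.move_l(pt(a,.1),speed=.15); robot.dwell(.1)
        robot.move_l(pt(a,.078),speed=.04,f_stop=7)
    z=robot.read_position()[2]; log=[]
    for x in np.linspace(a,b,7):
        robot.move_l(pt(x,z),speed=.03)
        f=robot.read_force()-f0; log.append((round(f[2],1),round(f[:2]@u,1)))
        z-=np.clip((want-f[2])*1e-4,-.0008,.0008)
    xe=(robot.read_position()[:2]-cl)@u
    robot.move_l(pt(b,.1),speed=.15)
    print(log,'z',round(z,4),'xe',round(xe,4),robot.read_time())
E
python3 - <<'E'
from roll import *
stroke(first=True)
snap('side','d6')
E
```

```text
[(np.float64(2.9), np.float64(-1.8)), (np.float64(9.3), np.float64(-2.1)), (np.float64(11.5), np.float64(-1.3)), (np.float64(11.2), np.float64(-1.6)), (np.float64(11.3), np.float64(-0.9)), (np.float64(10.9), np.float64(-0.4)), (np.float64(8.7), np.float64(-1.7))] z 0.0866 xe -0.0793 27.7167
```

Run:
```python
from roll import *
stroke(); stroke()
robot.move_l(pt(-.04,.19)); snap('wrist','w7');snap('side','d7');print(robot.read_time())
a=cv2.imread('pics/d7.png')[210:350,250:410];b=cv2.imread('pics/w7.png')
p=proj('w7',[*cl,.08])[0].astype(int);print(p)
x0,y0=p[0]-80,max(p[1]-50,0);print(x0,y0)
b=b[y0:y0+140,x0:x0+160]
cv2.imwrite('pics/c7.png',np.hstack([cv2.resize(a,(320,280),interpolation=cv2.INTER_CUBIC),cv2.resize(b,(480,420),interpolation=cv2.INTER_CUBIC)[:420]][0:1]+[cv2.resize(b,(320,280),interpolation=cv2.INTER_CUBIC)]))
cv2.imwrite('pics/c7.png',cv2.resize(b,(640,560),interpolation=cv2.INTER_CUBIC))
```

```text
[(np.float64(4.3), np.float64(-2.7)), (np.float64(9.9), np.float64(-3.1)), (np.float64(13.1), np.float64(-2.8)), (np.float64(10.5), np.float64(-2.1)), (np.float64(11.3), np.float64(-3.5)), (np.float64(10.6), np.float64(-4.3)), (np.float64(9.6), np.float64(-3.8))] z 0.0868 xe -0.08 30.7167
[(np.float64(3.5), np.float64(-2.0)), (np.float64(8.8), np.float64(-6.7)), (np.float64(11.7), np.float64(-6.0)), (np.float64(10.9), np.float64(-5.3)), (np.float64(10.6), np.float64(-5.7)), (np.float64(10.8), np.float64(-6.1)), (np.float64(10.8), np.float64(-4.9))] z 0.0866 xe -0.0805 33.6667
34.5667
[284 148]
204 98
```

View pics/c7.png

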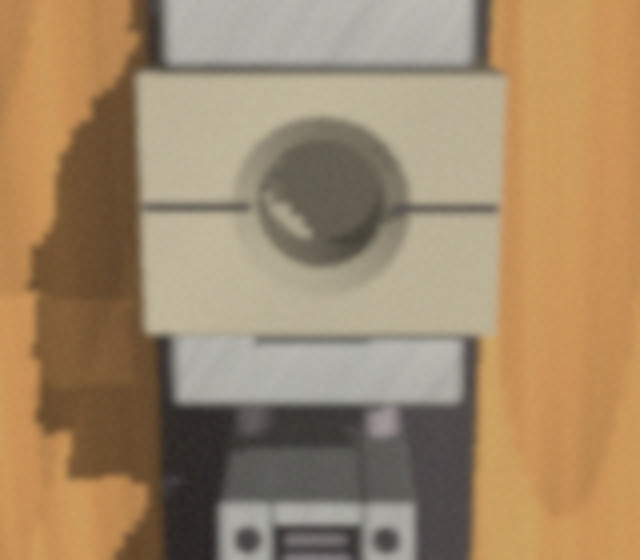

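The mould sits flush between both jaws, with no visible gap at the fixed jaw (row 68) or the moving jaw (row 335). The third stroke's tangential force jumped to about 6 N and stayed there, which fits a stalled wheel. I'll add one firmer stroke and a numeric check.

Run:
```python
from roll import *
from fit import fit
uv=np.array([(136,72),(505,72),(496,333),(146,335)])/4+[204,98]
M=[(.021,.029,.084),(.021,-.029,.084),(-.021,-.029,.084),(-.021,.029,.084)]
def rep(uv,f):
    x,e=fit(f,uv,M,[*cl,1.53]);d=x[:2]-cl;print('mould in clamp',d@u,d@[-u[1],u[0]],x[2]-cy,e)
rep(uv,'w7')
stroke(want=14)
robot.move_l(pt(-.04,.19)); robot.dwell(.3); snap('wrist','w8');print(robot.read_time(),robot.read_force())
d=cv2.absdiff(cv2.imread('pics/w7.png'),cv2.imread('pics/w8.png'))[98:238,204:364];print(d.mean(),d.max())
b=cv2.imread('pics/w8.png')[98:238,204:364];cv2.imwrite('pics/c8.png',cv2.resize(b,(640,560),interpolation=cv2.INTER_CUBIC))
```

```text
mould in clamp 0.00016290191428164867 -5.808322170388161e-05 0.00294501013024151 0.15183995338586
[(np.float64(5.3), np.float64(-3.3)), (np.float64(9.6), np.float64(-6.5)), (np.float64(11.6), np.float64(-7.1)), (np.float64(13.9), np.float64(-8.5)), (np.float64(15.0), np.float64(-8.6)), (np.float64(14.3), np.float64(-8.1)), (np.float64(13.0), np.float64(-6.2))] z 0.086 xe -0.0812 38.1
39.25 [-0.20229917  0.90563987  0.25869721]
2.7363244047619046 39
```

View pics/c8.png

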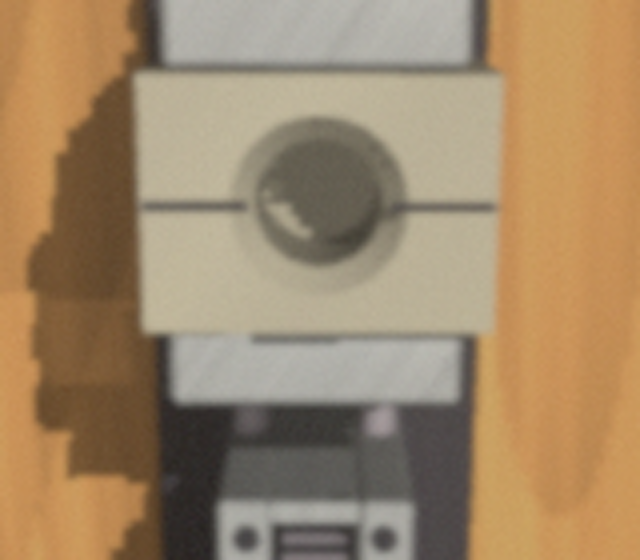

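The fourth stroke left the mould, jaw and visible wheel slats where they were, and the tangential force was about 0.6 of the press, so the finger was slipping on a stalled wheel. The clamp is tight and the robot is clear, so I'm handing it in.

```bash
python3 -c "
from bench import robot
robot.close_job();print(robot.read_time())"
```

```text
the job is handed in; nothing more can be done
the job is handed in; nothing more can be done
```

The mould is standing upright in the clamp, hole up, held tight between both jaws, and the job is handed in; no verdict is reported. I lifted it out by its broad faces, set it down on the bench and let go. Then I took it by its narrow sides, stood it on the clamp bed, released it, and closed the clamp with four fingertip strokes on the wheel rim.

- **Position:** after the third stroke, the wrist camera put the mould within 0.2 mm of the clamped place, in line to 0.003 rad. That figure is limited by the camera calibration, about 2 mm.
- **Tightness:** the force along the stroke rose to about 6 N in the third stroke and 8.5 N in the fourth, and the fourth moved nothing visible. That points to the finger slipping on a stalled wheel. I could not measure the jaw's force on the mould directly.
- **Bystanders:** a scene picture after the bench set-down showed the other moulds, figure and skull apparently in place; I did not measure them or check all of them again afterwards.
- **Time:** about 39 s had passed at the last check, with the gripper clear of everything. No check failed.

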